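# Load the battery pack nose first into the charging cradle

## Robot

A 6-joint arm with a two-finger parallel gripper is mounted at the origin on a cart in front of the work surface, level with it; the furniture and walls round the work are solid. World frame = base frame: x ahead of the robot, y to its left, z up, the work surface at z = 0. Lengths are in m, angles in rad, forces in N, time in s.
With the tool pointing down it reaches from about 0.35 to 0.975 m from the base axis. Payload 4.9 kg.
Tool frame: the origin (TCP) lies between the finger pads; the fingertips stand 22 mm ahead of it and the grasp point (between the pads) lies 3 mm ahead of it; z points along the fingers, y is the line along which they close (so a half turn about z gives the same grasp; the last joint's range is limited). The gripper opens to 85 mm and grips with 20 to 120 N. Pads are 22 mm wide; open, the fingers measure 114 mm over their backs; the gripper's body (76 mm by 85 mm) begins 54 mm behind the grasp point. The pads swing forward as they close: fully open they stand 13 mm farther back than shut.
Start: joints at [1.075, 0.053, 1.613, -0, 1.476, -0.119], TCP at [0.23, 0.581, 0.253] pointing down, gripper open.
Joint ranges: [-3.01, 3.01], [-1.01, 2.22], [0.06, 2.58], [-1.02, 4.17], [0.09, 2.62], [-3.14, 3.14]. Speed limits (rad/s): [2.57, 2.57, 3.14, 3.14, 3.14, 3.14].

## Interface

Orientations are given as a unit quaternion [w, x, y, z].
In Python, from plant import state, grab_frame, get_calibration, job_done, recognise, regions_of gives the robot as it stands.
- The arm moves only by the tool apply_moves, never from a script. Its argument "targets" is a list of rows, each an object with "translation": the shift along the tool's x, y, z normalised to -1 to 1, where 1 is 100 mm, a list of three; "twist": the turn about the tool's z normalised to -1 to 1, where 1 is 0.1 rad; "hand": the opening, from 0 (shut) to 1 (fully open). A call has 1 to 8 rows; each row shifts and turns the commanded pose from where the row before left it, along the tool's axes as they then stand; what a row does not reach is not made up. A row lasts 1/10 s, in which the tool goes at most 50 mm and 8.59 degrees, less where a joint would pass 70% of its speed; a pose out of reach is approached as far as the arm can. A call with a number of a shift or a turn outside -1 to 1 is refused whole. A call with a gripper value outside its range is refused whole. The fingers move at their own pace and stop on an object; the grip force is fixed at half the most. Time passes only in rows, so rows that do not move let the fingers close. It gives the time, the measured TCP pose, the force, the opening and the grip force at its end, in the units of the state.
- state(): the state, without advancing time (a new reading comes with each control period).
- grab_frame(name): name is "side" or "top" or "wrist"; returns the picture (480x640x3 uint8, red, green, blue); there is no depth.
- get_calibration(name): a dict with "camera_matrix" (3x3 intrinsics, pixels), "pose" (4x4, takes a point from camera to world coordinates). Camera axes: x right, y up, looking along -z (the intrinsics and any distortion apply to the point x, -y, -z); pixel columns grow to the right and rows downward; lengths in m; the calibration is good to about 2 mm. A picture is of the moment at which its call begins: read the wrist's pose just before it. get_calibration takes no time and is no camera call; for the wrist camera it gives the pose at the moment of the call.
- job_done(): hands the job in; it is judged then, once.
Trained networks look in the newest picture that a camera, given by its name, has taken for a name from the list of things; names that differ only in an ending like _2 or _b are one class to them, and where a whole thing is asked for, a point or a joint stands for the part that bears it (a point fixed in the world has none). Each returns a list of dicts, best first, with "score" (0 to 1); they miss things now and then, are a little off and sometimes report something else, mostly with a low value. They report only what shows in the picture. A call takes as long as a camera call.
- recognise(camera, query): "point" ([x, y, z] in m, in world coordinates, good to about 4 mm: the middle of the surface that is visible of it).
- regions_of(camera, query): "pixels" (480x640 bool, what is visible of it).
The state is a dict: "time": time; "joint_pos": joint angles; "joint_vel": joint speeds; "joint_efforts": joint torques, N m; "tool_pos": TCP position; "tool_rot": TCP orientation; "contact_force": force on the tool from outside, world axes, zero at the start; "ft_torque": the same for the moment, N m; "gripper_width": opening from 0.0 (shut) to 1.0 (fully open); "grasp_force": force on a finger pad.
Only numpy, scipy, OpenCV 4.12 (cv2) and the standard library are available. Lean on these libraries where they do the work, as an engineer would, in place of code of your own. Each camera call takes 0.05 s, during which the arm holds its last target. There are 200 camera calls.

## Task

Get the blue battery pack charging: move the heat sink that somebody left in the cradle's pocket into the blue parts tray, then slide the pack off the deck so that its contact end dips into the pocket under the black lip and is pressed up to the stop against the sprung contacts, and rock its other end down until it lies flat and fully home. Leave the flux bottle, the solder spool and the little circuit board standing where they are.

Things in the scene. Friction and masses are not known exactly. Their poses are not given: they have to be found in the camera images.
- cradle: fixed grey charging cradle, 186 x 94 mm. Origin at bench level under the pocket's centre; +x: loading direction, along the long side towards the lip; z up. Pocket x -37..37, y -31..31 mm, floor z 8 (10 mm deep). A panel with three lamps lies at y 39..55, x -37..37, z 18. All further cradle sizes are in cradle axes, mm
- deck_mid (a point): centre of the top of the flat loading deck: cradle x -87, y 12, z 18. The deck spans x -137..-37, y -31..55 and runs level up to the pocket's edge; it is open at its -x end and, before the pocket, at its +y side
- fence_mid (a point): middle of the long straight fence on the -y side, on its inner face at its top edge: cradle x -44, y -31, z 24. The fence is 8 thick and spans the whole length x -137..49; its face is flush with the pocket's side
- guide_mid (a point): middle of the short fence on the +y side of the pocket, on its inner face at its top edge: cradle x 0, y 31, z 24. It is 8 thick, spans only x -37..37, and has a slanting lead-in at its -x end (x -49..-34, opening to about y 42)
- lip_mid (a point): middle of the front edge of the black retaining lip, on its top: cradle x 33, y 0, z 30. The lip is 46 wide (y -23..23), 4 thick (underside z 26), and overhangs the pocket by 4. Under and behind it is the end stop, inner face x 37, to x 49, top z 26. The lip bars the pack from straight above: the nose must go in first, tipped, from the deck
- contacts (a joint): sprung black contact block with brass strips under the lip (36 wide, z 10..23), which stands 3 mm proud of the end stop: face at cradle x 34 when out (0), x 37 when pressed home (0.003). Spring: 1.5 N at the start to 3 N pressed home. Only with it pressed home does the pack's tail clear the pocket's edge; let go early and it pushes the pack back. Seated, the pack is held by the pocket's edge behind its tail
- bay_nose (a point): where the battery's nose point (pack_nose) lies when the pack is centred in the pocket: cradle x 36, y 0, z 24 mm
- bay_tail (a point): where the battery's tail point (pack_tail) lies when the pack is centred in the pocket: cradle x -36, y 0, z 24 mm
- battery: loose blue battery pack, a block 72 (x) x 60 (y) x 16 (z) mm, about 0.2 kg; white label on top, brass contacts at its nose (+x end), three black ribs on top at its tail. Origin: centre of its underside. Starts flat on the deck (may overhang), askew, off the fence, nose roughly to the pocket. It has 2 mm play in the pocket both ways; it tips nose down once half over the edge. Seated, its top is at cradle z 24
- pack_nose (a point): middle of the top edge at the battery's contact end: battery x 36, y 0, z 16 mm
- pack_tail (a point): middle of the top edge at the battery's ribbed end: battery x -36, y 0, z 16 mm
- heat_sink: loose silver finned heat sink, 30 (x) x 40 (y) x 22 (z) mm, 50 g; base plate 4 mm thick, upright fins that run along x. Origin: centre of its underside. It starts on the floor of the pocket, turned any way, its top 12 mm above the deck. Grip it across x (30 mm) or y (40 mm)
- blue_tray: fixed open blue tray, 65 (x) x 100 (y) mm outside, walls 2 mm thick and 22 mm high, floor 2 mm thick, a few screws stuck flat on the floor. Origin: centre of its underside, 3 mm above the bench; its long side is y
- glue_gun: fixed big red glue gun on its stand, an obstacle close to the cradle's long fence: it never moves, fills about world x 0.48..0.63, y -0.35..-0.10 m (a strip some 100 mm wide from the near right to the far left corner of that area), up to 100 mm high at its left end and 165 mm at its right. Keep the gripper's body clear of it, and of the tall beige computer right of the tray
- flux_bottle: loose dropper bottle, 34 mm across, 105 mm tall, standing on the bench by the cradle. Origin: centre of its underside. Not to be moved
- solder_spool: loose solder spool, 54 mm across, 42 mm tall, standing on the bench. Origin: centre of its underside. Not to be moved
- circuit_board: loose small blue circuit board, 42 x 55 x 13 mm, lying on the bench beyond the cradle. Origin: centre of its underside. Not to be moved

How it is judged:
By the outcome, as a careful person would: the job done as asked, in the order asked, and still so for the second after the job is handed in, with the robot touching nothing.
It also fails if it takes over 64 s, if anything falls off the work surface, if the arm or the gripper's body presses on something with over 40 N, if the wrist force passes 120 N, or if a joint passes its speed limit or range.

## Working session

There is one attempt and no reset: what is moved stays moved. The work goes in short steps, Python scripts to look and compute and a tool call to move; the robot and the scene stay as the last step left them, time stands still between calls to the robot, and variables do not carry over. Pictures are saved under pics/ and viewed, at most 10 in all, crops included, and the job is handed in when it is done.

Besides the shell and the picture viewer there is one more tool, called after "Emit:" as name(argument=value, ...) on one line, values as JSON. apply_moves: Moves the arm, as the interface text tells. Its arguments: {"type":"object","properties":{"targets":{"type":"array"}},"required":["targets"]}

```bash
mkdir -p pics; ls; cat > h.py <<'E'
import numpy as np, cv2
from plant import *
def save(cam,fn):
    im=grab_frame(cam); cv2.imwrite('pics/'+fn,im[:,:,::-1]); return im
def proj(cam,P,cal=None):
    c=cal or get_calibration(cam); T=np.linalg.inv(np.array(c['pose'])); K=np.array(c['camera_matrix'])
    p=np.atleast_2d(P)@T[:3,:3].T+T[:3,3]; q=np.c_[p[:,0],-p[:,1],-p[:,2]]@K.T
    return q[:,:2]/q[:,2:]
def ray(cam,uv,cal=None):
    c=cal or get_calibration(cam); T=np.array(c['pose']); K=np.array(c['camera_matrix'])
    d=np.linalg.solve(K,np.c_[np.atleast_2d(uv),np.ones(len(np.atleast_2d(uv)))].T).T
    d=d*[1,-1,-1]; return T[:3,3],d@T[:3,:3].T
def at_z(cam,uv,z,cal=None):
    o,d=ray(cam,uv,cal); return o+d*((z-o[2])/d[:,2])[:,None]
E
python3 - <<'E'
from h import *
a=save('top','t0.png');b=save('side','s0.png')
cv2.imwrite('pics/ts0.png',cv2.cvtColor(np.vstack([a]),cv2.COLOR_RGB2BGR))
for c in ['top','side']:
    k=get_calibration(c);print(c,np.round(k['camera_matrix'],1).tolist(),np.round(k['pose'],3).tolist(), list(k))
    for q in ['battery','heat_sink','blue_tray','cradle','lip_mid','fence_mid','guide_mid','deck_mid','pack_nose','pack_tail','bay_nose','bay_tail','flux_bottle','solder_spool','circuit_board']:
        r=recognise(c,q)
        print(c,q,[(np.round(x['point'],3).tolist(),round(x['score'],2)) for x in r[:2]])
s=state();print(s)
E
```

```text
pics
top [[564.2, 0.0, 320.0], [0.0, 564.2, 242.0], [0.0, 0.0, 1.0]] [[-0.051, 0.974, -0.22, 0.309], [-0.999, -0.05, 0.008, -0.055], [-0.004, 0.221, 0.975, 1.115], [0.0, 0.0, 0.0, 1.0]] ['camera_matrix', 'pose']
top battery [([0.495, -0.068, 0.038], 0.56)]
top heat_sink [([0.579, 0.004, 0.021], 0.65)]
top blue_tray [([0.388, -0.2, 0.003], 0.66)]
top cradle [([0.558, -0.016, 0.018], 0.72)]
top lip_mid [([0.551, -0.013, 0.019], 0.95)]
top fence_mid [([0.556, -0.013, 0.02], 0.59), ([0.605, 0.116, 0.003], 0.25)]
top guide_mid [([0.561, -0.01, 0.019], 0.62)]
top deck_mid [([0.561, -0.015, 0.02], 0.89)]
top pack_nose [([0.491, -0.064, 0.036], 0.58)]
top pack_tail [([0.489, -0.066, 0.033], 0.76)]
top bay_nose [([0.561, -0.014, 0.022], 0.96), ([0.66, 0.076, 0.041], 0.51)]
top bay_tail [([0.559, -0.014, 0.017], 0.79), ([0.487, -0.068, 0.034], 0.33)]
top flux_bottle [([0.7, 0.014, 0.064], 0.65), ([0.559, -0.015, 0.021], 0.63)]
top solder_spool [([0.66, 0.079, 0.039], 0.55)]
top circuit_board []
side [[471.1, 0.0, 322.9], [0.0, 471.1, 246.9], [0.0, 0.0, 1.0]] [[-0.979, 0.066, -0.193, 0.38], [-0
[... 976 characters left out ...]
6, 'joint_pos': array([ 1.07495746e+00,  5.26801833e-02,  1.61287622e+00,  2.11332869e-06,
        1.47600459e+00, -1.19051054e-01]), 'joint_vel': array([-0.00066153, -0.00130689, -0.00085684, -0.00062147, -0.00068871,
       -0.0003798 ]), 'joint_efforts': array([-3.95380648e-04, -3.93662739e+01, -3.70455015e+01, -2.02071110e-04,
        5.09930433e-04,  4.66166966e-06]), 'tool_pos': array([0.22998352, 0.58113652, 0.2533301 ]), 'tool_rot': array([3.78810472e-06, 1.87281559e-01, 9.82306275e-01, 1.54065647e-05]), 'contact_force': array([-0.1318776 ,  0.93237342,  0.17721305]), 'ft_torque': array([-0.00884498, -0.00839951, -0.04953932]), 'grasp_force': 0.0, 'gripper_width': 0.9974876947670229}
```

View pics/t0.png

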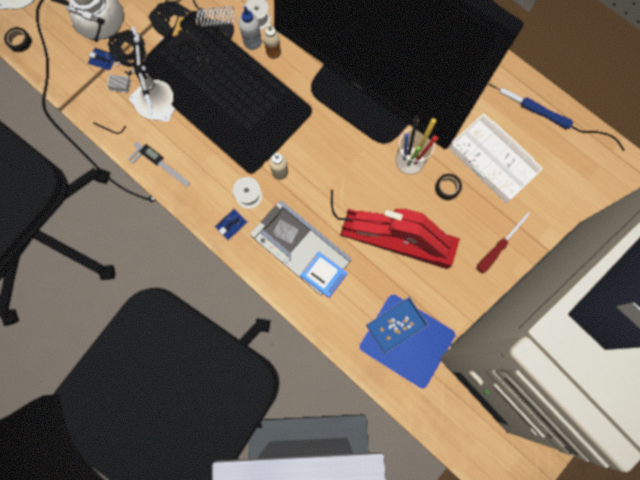

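View pics/s0.png

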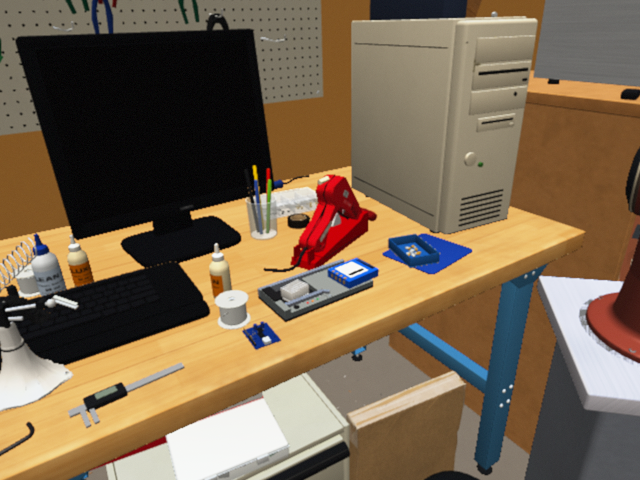

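```bash
python3 - <<'E'
from h import *
from scipy.spatial.transform import Rotation as R
for cam in ['top','side']:
  grab_frame(cam)
  for q,z in [('cradle',.018),('battery',.034),('heat_sink',.03),('blue_tray',.025)]:
    r=regions_of(cam,q)
    if not r: continue
    m=r[0]['pixels'];v,u=np.nonzero(m)
    w=at_z(cam,np.c_[u,v],z)[:,:2]
    rc=cv2.minAreaRect((w*1000).astype(np.float32)); print(cam,q,round(r[0]['score'],2),m.sum(),rc,cv2.boxPoints(rc).round().tolist())
s=state();T=np.eye(4);T[:3,:3]=R.from_quat(s['tool_rot'][[1,2,3,0]]).as_matrix();T[:3,3]=s['tool_pos']
print(T.round(3)); print((np.linalg.inv(T)@np.array(get_calibration('wrist')['pose'])).round(3), get_calibration('wrist')['camera_matrix'])
E
```

```text
top cradle 0.9 3205 ((550.7075805664062, -24.09185791015625), (189.78704833984375, 96.50100708007812), 46.43219757080078) [[450.0, -60.0], [520.0, -126.0], [651.0, 11.0], [581.0, 78.0]]
top battery 0.85 1204 ((488.89105224609375, -67.70182800292969), (73.68820190429688, 63.7539176940918), 50.829139709472656) [[441.0, -76.0], [490.0, -116.0], [537.0, -59.0], [487.0, -19.0]]
top heat_sink 0.68 326 ((578.1034545898438, 3.6945858001708984), (42.329898834228516, 32.466522216796875), 60.06975173950195) [[553.0, -7.0], [582.0, -23.0], [603.0, 14.0], [575.0, 30.0]]
side cradle 0.89 2761 ((547.1470336914062, -17.110076904296875), (200.03366088867188, 121.02400207519531), 46.72199630737305) [[435.0, -48.0], [523.0, -131.0], [660.0, 14.0], [572.0, 97.0]]
side battery 0.87 994 ((487.82476806640625, -52.17158508300781), (91.71292114257812, 78.7305908203125), 51.7509880065918) [[429.0, -64.0], [490.0, -113.0], [547.0, -41.0], [485.0, 8.0]]
side heat_sink 0.86 419 ((579.1294555664062, 18.262805938720703), (54.804874420166016, 52.87657165527344), 43.1036491394043) [[541.0, 19.0], [577.0, -20.0], [617.0, 18.0], [581.0, 56.0]]
side blue_tray 0.65 1154 ((386.57080078125, -180.93173217773438), (82.92652130126953, 136.71263122558594), 26.459619522094727) [[319.0, -138.0], [380.0, -261.0], [454.0, -224.0], [393.0, -101.0]]
[[-0.93   0.368 -0.     0.23 ]
 [ 0.368  0.93  -0.     0.581]
 [ 0.    -0.    -1.     0.253]
 [ 0.     0.     0.     1.   ]]
[[-0.     0.951  0.309  0.08 ]
 [ 1.    -0.     0.    -0.   ]
 [ 0.     0.309 -0.951 -0.12 ]
 [ 0.     0.     0.     1.   ]] [[415.22543313   0.         323.87903185]
 [  0.         415.22543313 237.58785363]
 [  0.           0.           1.        ]]
```

```bash
cat >> h.py <<'E'
from scipy.spatial.transform import Rotation as R
def tool():
    s=state(); M=R.from_quat(s['tool_rot'][[1,2,3,0]]).as_matrix(); return s['tool_pos'],M,np.arctan2(M[1,0],M[0,0])
def plan(goal,yaw,hand,n=None):
    p,M,y=tool(); dy=(yaw-y+np.pi)%(2*np.pi)-np.pi; d=np.array(goal)-p
    n=n or int(np.ceil(max(np.linalg.norm(d)/.045,abs(dy)/.1,1))); 
    for i in range(n):
        c,s=np.cos(y),np.sin(y); Rm=np.array([[c,s,0],[s,-c,0],[0,0,-1]])
        t=np.round(Rm.T@(np.array(goal)-p)/(n-i)*10,3); w=np.round(-((yaw-y+np.pi)%(2*np.pi)-np.pi)/(n-i)*10,3)
        p=p+Rm@t/10; y-=w/10
        print('{"translation":%s,"twist":%s,"hand":%s}'%(t.tolist(),w,hand),end=',' if i%8!=7 else '\n')
    print(p,y)
E
python3 -c "
from h import *
plan([.56,-.03,.25],np.radians(46.4),1)"
```

```text
{"translation":[-0.266, -0.223, 0.002],"twist":0.977,"hand":1},{"translation":[-0.286, -0.196, 0.002],"twist":0.978,"hand":1},{"translation":[-0.304, -0.168, 0.002],"twist":0.977,"hand":1},{"translation":[-0.319, -0.137, 0.002],"twist":0.978,"hand":1},{"translation":[-0.331, -0.105, 0.002],"twist":0.977,"hand":1},{"translation":[-0.34, -0.072, 0.002],"twist":0.978,"hand":1},{"translation":[-0.345, -0.039, 0.001],"twist":0.977,"hand":1},{"translation":[-0.347, -0.005, 0.002],"twist":0.978,"hand":1}
{"translation":[-0.346, 0.029, 0.001],"twist":0.977,"hand":1},{"translation":[-0.342, 0.062, 0.002],"twist":0.978,"hand":1},{"translation":[-0.334, 0.096, 0.001],"twist":0.977,"hand":1},{"translation":[-0.323, 0.128, 0.002],"twist":0.978,"hand":1},{"translation":[-0.309, 0.158, 0.001],"twist":0.977,"hand":1},{"translation":[-0.292, 0.188, 0.002],"twist":0.978,"hand":1},{"translation":[-0.272, 0.216, 0.001],"twist":0.977,"hand":1},{"translation":[-0.25, 0.241, 0.002],"twist":0.978,"hand":1}
{"translation":[-0.225, 0.264, 0.001],"twist":0.977,"hand":1},{"translation":[-0.199, 0.285, 0.002],"twist":0.978,"hand":1},{"translation":[-0.17, 0.303, 0.001],"twist":0.977,"hand":1},{"translation":[-0.139, 0.319, 0.002],"twist":0.978,"hand":1},[ 0.56004295 -0.03000249  0.24997755] 0.8098162211829898
```

Emit:
apply_moves(targets=[{"translation": [-0.27, -0.22, 0], "twist": 0.98, "hand": 1}, {"translation": [-0.29, -0.2, 0], "twist": 0.98, "hand": 1}, {"translation": [-0.3, -0.17, 0], "twist": 0.98, "hand": 1}, {"translation": [-0.32, -0.14, 0], "twist": 0.98, "hand": 1}, {"translation": [-0.33, -0.1, 0], "twist": 0.98, "hand": 1}, {"translation": [-0.34, -0.07, 0], "twist": 0.98, "hand": 1}, {"translation": [-0.34, -0.04, 0], "twist": 0.98, "hand": 1}, {"translation": [-0.35, 0, 0], "twist": 0.98, "hand": 1}])

```text
time: 2.9
tool_pos: [0.363, 0.3357, 0.2535]
tool_rot: [0.0, 0.55, 0.835, 0.0]
contact_force: [0.3, 1.1, 0.4]
gripper_width: 0.998
grasp_force: 0.0
```

Emit:
apply_moves(targets=[{"translation": [-0.35, 0.03, 0], "twist": 0.98, "hand": 1}, {"translation": [-0.34, 0.06, 0], "twist": 0.98, "hand": 1}, {"translation": [-0.33, 0.1, 0], "twist": 0.98, "hand": 1}, {"translation": [-0.32, 0.13, 0], "twist": 0.98, "hand": 1}, {"translation": [-0.31, 0.16, 0], "twist": 0.98, "hand": 1}, {"translation": [-0.29, 0.19, 0], "twist": 0.98, "hand": 1}, {"translation": [-0.27, 0.22, 0], "twist": 0.98, "hand": 1}, {"translation": [-0.25, 0.24, 0], "twist": 0.98, "hand": 1}])

```text
time: 3.7
tool_pos: [0.4957, 0.0915, 0.2535]
tool_rot: [0.0, 0.827, 0.562, 0.0]
contact_force: [0.3, 0.5, 0.3]
gripper_width: 1.0
grasp_force: 0.0
```

Emit:
apply_moves(targets=[{"translation": [-0.22, 0.26, 0], "twist": 0.98, "hand": 1}, {"translation": [-0.2, 0.28, 0], "twist": 0.98, "hand": 1}, {"translation": [-0.17, 0.3, 0], "twist": 0.98, "hand": 1}, {"translation": [-0.14, 0.32, 0], "twist": 0.98, "hand": 1}, {"translation": [0, 0, 0], "twist": 0, "hand": 1}, {"translation": [0, 0, 0], "twist": 0, "hand": 1}])

```text
time: 4.3
tool_pos: [0.5596, -0.0294, 0.2531]
tool_rot: [-0.0, 0.92, 0.391, -0.0]
contact_force: [-0.4, -0.1, -0.9]
gripper_width: 1.001
grasp_force: 0.0
```

```bash
python3 - <<'E'
from h import *
cal=get_calibration('wrist'); im=save('wrist','w0.png'); np.savez('w0.npz',im=im,K=cal['camera_matrix'],P=cal['pose'])
p,M,y=tool();print(p,np.degrees(y),M.round(3).tolist(),np.round(cal['pose'],3).tolist(),state()['joint_pos'],state()['time'])
for q in ['battery','heat_sink','blue_tray','cradle','lip_mid','pack_nose','pack_tail','guide_mid']:
    print(q,[(np.round(x['point'],4).tolist(),round(x['score'],2)) for x in recognise('wrist',q)[:2]])
E
```

```text
[ 0.55940827 -0.02867884  0.25313618] 46.14252917847384 [[0.693, 0.721, -0.001], [0.721, -0.693, 0.0], [-0.0, -0.001, -1.0]] [[0.72, 0.659, 0.217, 0.614], [-0.694, 0.685, 0.223, 0.028], [-0.001, -0.311, 0.95, 0.373], [0.0, 0.0, 0.0, 1.0]] [-1.84244063e-01 -1.01270189e-01  1.76448805e+00  3.59045024e-04
  1.47900664e+00  5.81180199e-01] 4.35
battery []
heat_sink [([0.5799, 0.0005, 0.0221], 0.68)]
blue_tray [([0.3869, -0.2022, 0.0065], 0.78)]
cradle [([0.5594, -0.0058, 0.0202], 0.96)]
lip_mid [([0.5649, -0.0076, 0.0189], 0.74)]
pack_nose [([0.4922, -0.0626, 0.0333], 0.58), ([0.5808, 0.0024, 0.0225], 0.42)]
pack_tail [([0.4914, -0.0614, 0.0371], 0.75)]
guide_mid [([0.5636, -0.0077, 0.0172], 0.81)]
```

View pics/w0.png

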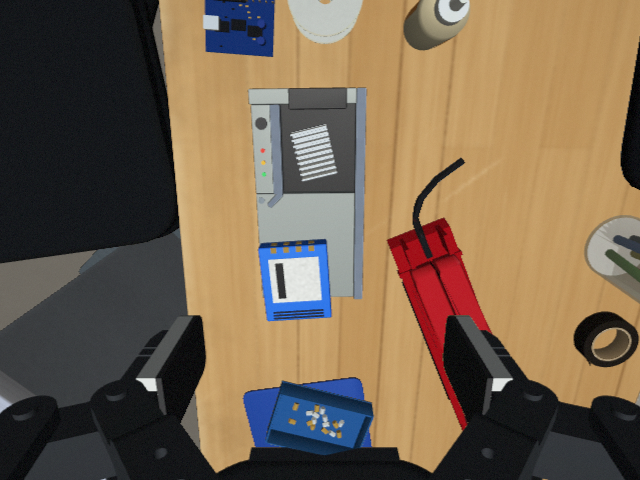

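```bash
python3 - <<'E'
from h import *
d=np.load('w0.npz'); im=d['im'][:,:,::-1]
a=cv2.resize(im[80:200,240:390],None,fx=5,fy=5,interpolation=cv2.INTER_CUBIC);cv2.imwrite('pics/c1.png',a)
b=cv2.resize(im[190:335,240:390],None,fx=4,fy=4,interpolation=cv2.INTER_CUBIC);cv2.imwrite('pics/c2.png',b)
E
```

```text
(no output)
```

View pics/c1.png

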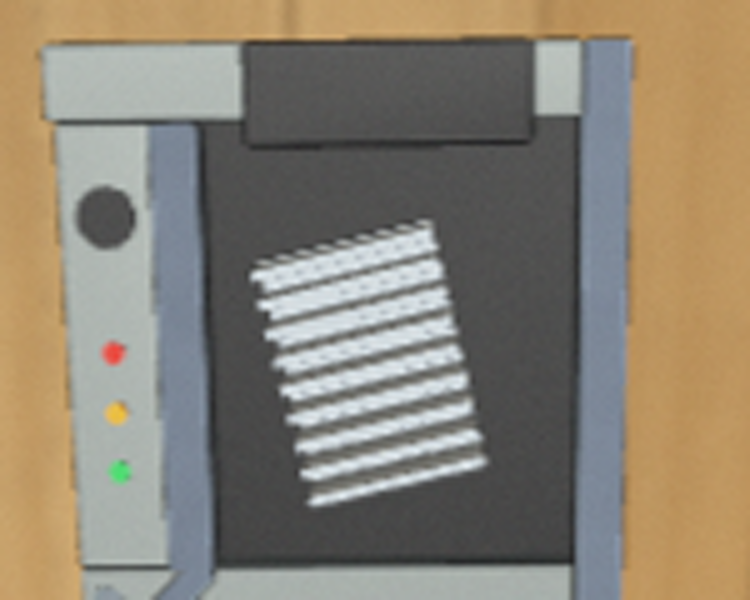

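View pics/c2.png

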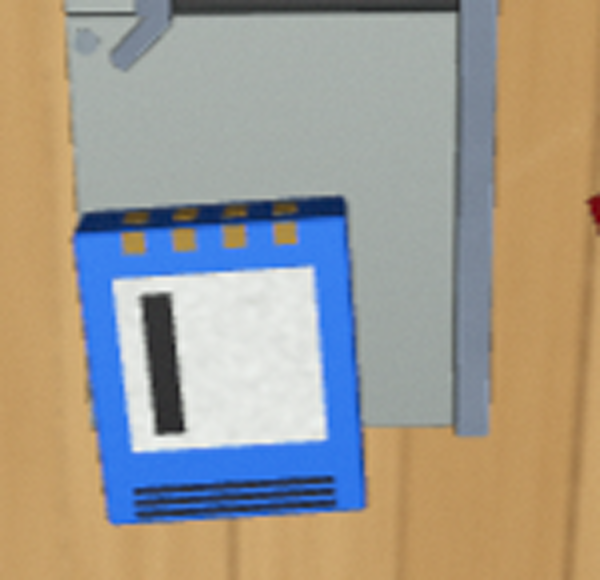

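```bash
cat > fit.py <<'E'
from h import *
from scipy.optimize import least_squares
d=np.load('w0.npz');cal=dict(camera_matrix=d['K'],pose=d['P'])
c1=lambda x,y:((x+.5)/5-.5+240,(y+.5)/5-.5+80)
c2=lambda x,y:((x+.5)/4-.5+240,(y+.5)/4-.5+190)
def fit(pts,uv,z0,g,freez):
    pts=np.array(pts)/1000.;uv=np.array(uv)
    def f(q):
        c,s=np.cos(q[2]),np.sin(q[2]);W=np.c_[c*pts[:,0]-s*pts[:,1]+q[0],s*pts[:,0]+c*pts[:,1]+q[1],pts[:,2]+(q[3] if freez else z0)]
        return (proj('wrist',W,cal)-uv).ravel()
    r=least_squares(f,g+([z0] if freez else []),loss='soft_l1');return r.x,np.abs(r.fun).reshape(-1,2).round(1).tolist()
C=[(33,23,30),(33,-23,30),(37,55,26),(49,-31,26),(-37,-31,18),(49,-39,24),(-137,-39,24),(-137,-31,18),(37,31,24),(-34,31,24),(-37,55,18)]
U=[c1(247,146),c1(531,142),c1(45,120),c1(581,40),c1(575,565),c1(632,38),c2(488,435),c2(452,425),c1(197,123),c1(213,570),c1(83,565)]
B=[(36,30,16),(36,-30,16),(-36,-30,16),(-36,30,16)];UB=[c2(76,232),c2(345,215),c2(366,507),c2(110,523)]
H=[(-15,20,22),(15,20,22),(15,-20,22),(-15,-20,22)];UH=[c1(252,272),c1(432,222),c1(486,462),c1(312,505)]
o=None
for n,a,u,z,g in [('cradle',C,U,0,[.587,.002,.81]),('batt',B,UB,.018,[.489,-.068,.88]),('hs',H,UH,.008,[.578,.004,-.6])]:
  for fz in (0,1):
    x,e=fit(a,u,z,g,fz)
    if n=='cradle' and not fz:o=x
    c,s=np.cos(o[2]),np.sin(o[2]);dx,dy=x[:2]-o[:2]
    print(n,fz,x.round(4),'deg',round(np.degrees(x[2]),1),'in cradle',round(1e3*(c*dx+s*dy),1),round(1e3*(c*dy-s*dx),1),round(np.degrees(x[2]-o[2]),1),'err',e)
E
python3 fit.py
python3 - <<'E'
from h import *
grab_frame('wrist')
for cam in ['wrist','top']:
    if cam=='top': grab_frame('top')
    r=regions_of(cam,'blue_tray');print(len(r))
    for a in r[:2]:
        m=a['pixels'];v,u=np.nonzero(m);print(cam,a['score'],m.sum(),u.min(),u.max(),v.min(),v.max())
        for z in (.025,.005):
            w=at_z(cam,np.c_[u,v],z)[:,:2];rc=cv2.minAreaRect((w*1000).astype(np.float32));print(z,rc,cv2.boxPoints(rc).round().tolist())
print(at_z('wrist',[(284,381),(373,404),(267,430),(360,452)],.025).round(4))
E
```

```text
cradle 0 [0.584  0.0041 0.813 ] deg 46.6 in cradle 0.0 0.0 0.0 err [[0.8, 0.1], [0.7, 0.4], [0.4, 0.4], [0.8, 0.7], [0.2, 0.1], [0.5, 0.3], [0.3, 1.3], [0.3, 1.0], [0.4, 0.5], [0.0, 2.5], [0.8, 0.7]]
cradle 1 [ 0.5838  0.004   0.8134 -0.0026] deg 46.6 in cradle -0.2 0.1 0.0 err [[0.6, 0.4], [0.4, 0.6], [0.1, 0.6], [0.4, 0.3], [0.5, 0.5], [0.1, 0.0], [0.1, 0.2], [0.1, 0.1], [0.1, 0.3], [0.2, 2.8], [0.4, 0.4]]
batt 0 [ 0.4894 -0.0649  0.8716] deg 49.9 in cradle -115.2 21.3 3.4 err [[1.1, 0.4], [0.8, 0.6], [0.7, 0.7], [0.5, 0.6]]
batt 1 [ 0.4871 -0.0666  0.8709  0.0115] deg 49.9 in cradle -118.0 21.7 3.3 err [[0.3, 0.1], [0.3, 0.1], [0.0, 0.0], [0.1, 0.3]]
hs 0 [ 0.5805  0.0054 -0.5282] deg -30.3 in cradle -1.5 3.4 -76.8 err [[0.4, 1.0], [0.1, 0.1], [0.4, 0.6], [0.1, 0.5]]
hs 1 [ 0.5799  0.005  -0.5268  0.0021] deg -30.2 in cradle -2.2 3.6 -76.8 err [[0.0, 0.6], [0.4, 0.3], [0.1, 0.2], [0.4, 0.0]]
1
wrist 0.72 5842 265 373 381 454
0.025 ((392.3021545410156, -195.44728088378906), (80.77230834960938, 103.1637191772461), 30.72894287109375) [[331.0, -172.0], [384.0, -260.0], [453.0, -219.0]
[... 356 characters left out ...]
384.0, -266.0], [441.0, -234.0], [390.0, -142.0]]
0.005 ((388.24237060546875, -206.80889892578125), (67.03192901611328, 107.22676086425781), 29.342041015625) [[333.0, -176.0], [385.0, -270.0], [444.0, -237.0], [391.0, -144.0]]
top 0.61 253 248 261 180 207
0.025 ((660.7208862304688, 60.35663604736328), (22.952713012695312, 58.34302520751953), 77.32530975341797) [[630.0, 56.0], [687.0, 43.0], [692.0, 65.0], [635.0, 78.0]]
0.005 ((667.1839599609375, 62.47346496582031), (23.373952865600586, 59.413787841796875), 77.3253402709961) [[636.0, 58.0], [694.0, 45.0], [699.0, 67.0], [641.0, 80.0]]
[[ 0.4025 -0.134   0.025 ]
 [ 0.4479 -0.216   0.025 ]
 [ 0.3466 -0.1641  0.025 ]
 [ 0.3968 -0.2524  0.025 ]]
```

```bash
python3 -c "
from h import *
plan([.580,.0052,.075],np.radians(59.8),.52,6)"
```

```text
{"translation":[0.064, -0.015, 0.297],"twist":-0.398,"hand":0.52},{"translation":[0.065, -0.012, 0.297],"twist":-0.398,"hand":0.52},{"translation":[0.066, -0.01, 0.297],"twist":-0.398,"hand":0.52},{"translation":[0.066, -0.007, 0.298],"twist":-0.398,"hand":0.52},{"translation":[0.066, -0.004, 0.297],"twist":-0.397,"hand":0.52},{"translation":[0.066, -0.002, 0.298],"twist":-0.398,"hand":0.52},[0.5800191  0.00523865 0.07496437] 1.0437469278451488
```

Emit:
apply_moves(targets=[{"translation": [0.064, -0.015, 0.3], "twist": -0.4, "hand": 0.52}, {"translation": [0.065, -0.012, 0.3], "twist": -0.4, "hand": 0.52}, {"translation": [0.066, -0.01, 0.3], "twist": -0.4, "hand": 0.52}, {"translation": [0.066, -0.007, 0.3], "twist": -0.4, "hand": 0.52}, {"translation": [0.066, -0.004, 0.3], "twist": -0.4, "hand": 0.52}, {"translation": [0.066, -0.002, 0.28], "twist": -0.4, "hand": 0.52}, {"translation": [0, 0, 0], "twist": 0, "hand": 0.52}, {"translation": [0, 0, 0], "twist": 0, "hand": 0.52}])

```text
time: 5.75
tool_pos: [0.5799, 0.0051, 0.0753]
tool_rot: [-0.0, 0.867, 0.499, -0.0]
contact_force: [0.8, 0.4, 0.2]
gripper_width: 0.521
grasp_force: 0.0
```

```bash
python3 - <<'E'
from h import *
cal=get_calibration('wrist'); im=save('wrist','w1.png'); np.savez('w1.npz',im=im,K=cal['camera_matrix'],P=cal['pose'])
p,M,y=tool();print(p,np.degrees(y),state()['gripper_width'],state()['contact_force'])
H=[(-15,20,22),(15,20,22),(15,-20,22),(-15,-20,22)]
q=[.5805,.0054,-.5282];c,s=np.cos(q[2]),np.sin(q[2]);P=[(q[0]+(c*a-s*b)/1e3,q[1]+(s*a+c*b)/1e3,.030) for a,b,_ in H]
print(proj('wrist',P,cal).round(0).tolist())
E
```

```text
[0.58086777 0.00486481 0.07673598] 59.826657490387326 0.5200440910811177 [-0.79624567 -0.09560419  0.36416823]
[[291.0, 248.0], [362.0, 248.0], [360.0, 332.0], [293.0, 332.0]]
```

View pics/w1.png

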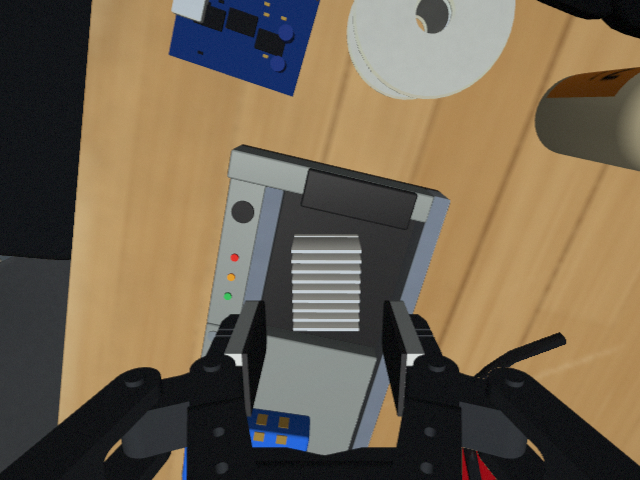

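Emit:
apply_moves(targets=[{"translation": [0, 0, 0.2], "twist": 0, "hand": 0.52}, {"translation": [0, 0, 0.06], "twist": 0, "hand": 0.52}, {"translation": [0, 0, 0], "twist": 0, "hand": 0.52}])

```text
time: 6.1
tool_pos: [0.58, 0.0049, 0.0497]
tool_rot: [-0.0, 0.867, 0.499, -0.0]
contact_force: [0.4, 0.4, 0.1]
gripper_width: 0.523
grasp_force: 0.0
```

Emit:
apply_moves(targets=[{"translation": [0, 0, 0.02], "twist": 0, "hand": 0.52}, {"translation": [0, 0, 0], "twist": 0, "hand": 0.52}])

```text
time: 6.3
tool_pos: [0.5806, 0.005, 0.0483]
tool_rot: [0.0, 0.867, 0.499, 0.001]
contact_force: [-0.6, 0.4, -0.9]
gripper_width: 0.522
grasp_force: 0.0
```

Emit:
apply_moves(targets=[{"translation": [0, 0, 0.02], "twist": 0, "hand": 0.52}, {"translation": [0, 0, 0], "twist": 0, "hand": 0.52}])

```text
time: 6.5
tool_pos: [0.5801, 0.0051, 0.0455]
tool_rot: [0.0, 0.867, 0.499, 0.0]
contact_force: [-0.1, -0.3, 0.6]
gripper_width: 0.518
grasp_force: 0.0
```

Emit:
apply_moves(targets=[{"translation": [0, 0, 0.02], "twist": 0, "hand": 0.52}, {"translation": [0, 0, 0], "twist": 0, "hand": 0.52}])

```text
time: 6.7
tool_pos: [0.5804, 0.0051, 0.0439]
tool_rot: [0.0, 0.867, 0.499, 0.0]
contact_force: [-0.9, 0.4, 2.3]
gripper_width: 0.518
grasp_force: 1.3
```

Emit:
apply_moves(targets=[{"translation": [0, 0, 0.01], "twist": 0, "hand": 0.52}, {"translation": [0, 0, 0], "twist": 0, "hand": 0.52}])

```text
time: 6.9
tool_pos: [0.5805, 0.0051, 0.0437]
tool_rot: [0.0, 0.867, 0.499, 0.0]
contact_force: [-2.5, -0.6, 7.8]
gripper_width: 0.52
grasp_force: 3.9
```

Emit:
apply_moves(targets=[{"translation": [0, 0, 0.01], "twist": 0, "hand": 0.52}, {"translation": [0, 0, 0], "twist": 0, "hand": 0.52}])

```text
time: 7.1
tool_pos: [0.5807, 0.0051, 0.0434]
tool_rot: [0.0, 0.867, 0.499, -0.0]
contact_force: [-5.5, -0.4, 11.9]
gripper_width: 0.52
grasp_force: 6.1
```

Emit:
apply_moves(targets=[{"translation": [0, 0, -0.03], "twist": 0, "hand": 0.45}, {"translation": [0, 0, 0], "twist": 0, "hand": 0.3}, {"translation": [0, 0, 0], "twist": 0, "hand": 0.2}, {"translation": [0, 0, 0], "twist": 0, "hand": 0.2}, {"translation": [0, 0, 0], "twist": 0, "hand": 0.2}])

```text
time: 7.6
tool_pos: [0.5806, 0.0051, 0.0453]
tool_rot: [0.0, 0.867, 0.499, 0.0]
contact_force: [-1.9, -0.1, 8.9]
gripper_width: 0.321
grasp_force: 58.5
```

Emit:
apply_moves(targets=[{"translation": [0, 0, -0.1], "twist": 0, "hand": 0.2}, {"translation": [0, 0, -0.3], "twist": 0, "hand": 0.2}, {"translation": [0, 0, -0.3], "twist": 0, "hand": 0.2}, {"translation": [0, 0, -0.1], "twist": 0, "hand": 0.2}, {"translation": [0, 0, 0], "twist": 0, "hand": 0.2}])

```text
time: 8.1
tool_pos: [0.5812, 0.005, 0.1262]
tool_rot: [0.001, 0.867, 0.499, 0.002]
contact_force: [-0.4, -0.6, -1.7]
gripper_width: 0.321
grasp_force: 59.2
```

```bash
python3 - <<'E'
from h import *
cal=get_calibration('wrist'); im=save('wrist','w2.png')
print(tool()[0],state()['gripper_width'],state()['grasp_force'],state()['contact_force'])
cv2.imwrite('pics/w2c.png',cv2.resize(im[200:480,150:500,::-1],None,fx=1.5,fy=1.5))
plan([.387,-.203,.124],np.radians(29.3),.2)
E
```

```text
[0.58006159 0.0051323  0.1242565 ] 0.3174842476971341 59.190317541360855 [-1.01164534 -0.07566099 -0.79176132]
{"translation":[-0.396, -0.089, 0.0],"twist":0.762,"hand":0.2},{"translation":[-0.401, -0.059, 0.0],"twist":0.762,"hand":0.2},{"translation":[-0.405, -0.028, 0.001],"twist":0.762,"hand":0.2},{"translation":[-0.405, 0.003, 0.0],"twist":0.762,"hand":0.2},{"translation":[-0.404, 0.033, 0.001],"twist":0.762,"hand":0.2},{"translation":[-0.401, 0.064, 0.0],"twist":0.762,"hand":0.2},{"translation":[-0.394, 0.095, 0.001],"twist":0.762,"hand":0.2},[ 0.38701192 -0.20301293  0.1239565 ] 0.5114081729572031
```

View pics/w2c.png

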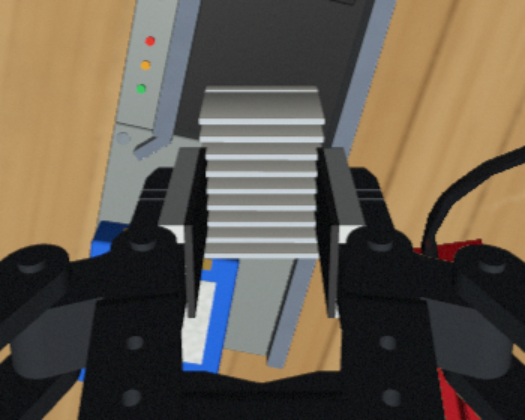

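Emit:
apply_moves(targets=[{"translation": [-0.396, -0.089, 0], "twist": 0.76, "hand": 0.2}, {"translation": [-0.4, -0.06, 0], "twist": 0.76, "hand": 0.2}, {"translation": [-0.405, -0.03, 0], "twist": 0.76, "hand": 0.2}, {"translation": [-0.405, 0.003, 0], "twist": 0.76, "hand": 0.2}, {"translation": [-0.405, 0.033, 0], "twist": 0.76, "hand": 0.2}, {"translation": [-0.4, 0.064, 0], "twist": 0.76, "hand": 0.2}, {"translation": [-0.394, 0.095, 0], "twist": 0.76, "hand": 0.2}, {"translation": [0, 0, 0], "twist": 0, "hand": 0.2}])

```text
time: 8.95
tool_pos: [0.3834, -0.2045, 0.1218]
tool_rot: [-0.001, 0.968, 0.25, -0.002]
contact_force: [0.4, 0.3, -2.1]
gripper_width: 0.319
grasp_force: 59.2
```

```bash
python3 - <<'E'
from h import *
im=save('wrist','w3.png')
p,M,y=tool();print(p,np.degrees(y),state()['grasp_force'])
c,s=np.cos(np.radians(29.3)),np.sin(np.radians(29.3))
def tr(a,b,z): return (.387+(c*a-s*b)/1e3,-.203+(s*a+c*b)/1e3,z)
for uv in proj('wrist',[tr(32.5,50,.003),tr(32.5,-50,.003),tr(32.5,50,.025),tr(32.5,-50,.025),tr(-32.5,50,.025),tr(-32.5,-50,.025)]): cv2.circle(im,tuple(int(v) for v in uv),3,(255,0,0),-1)
cv2.imwrite('pics/w3c.png',im[:,:,::-1])
E
```

```text
[ 0.38469804 -0.20335437  0.12207207] 29.142583114220212 59.22802582383156
```

View pics/w3c.png

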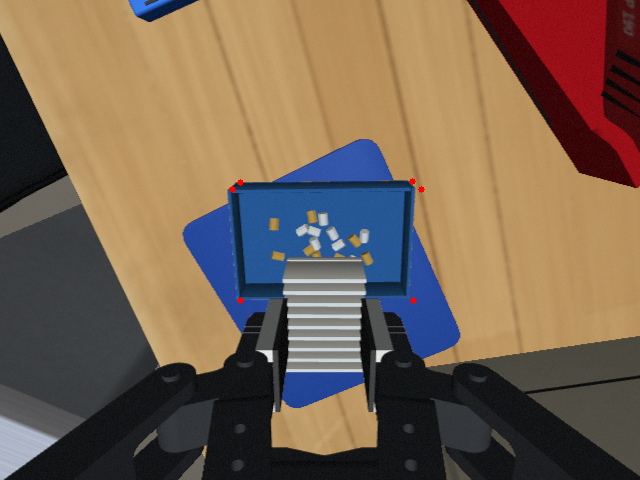

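Emit:
apply_moves(targets=[{"translation": [0.02, 0, 0.3], "twist": 0, "hand": 0.2}, {"translation": [0, 0, 0.3], "twist": 0, "hand": 0.2}, {"translation": [0, 0, 0.1], "twist": 0, "hand": 0.2}, {"translation": [0, 0, 0.03], "twist": 0, "hand": 0.2}, {"translation": [0, 0, 0], "twist": 0, "hand": 0.2}])

```text
time: 9.5
tool_pos: [0.3889, -0.2014, 0.0512]
tool_rot: [-0.0, 0.967, 0.254, -0.0]
contact_force: [0.4, -0.4, -1.0]
gripper_width: 0.318
grasp_force: 59.3
```

Emit:
apply_moves(targets=[{"translation": [0, 0, 0.02], "twist": 0, "hand": 0.2}, {"translation": [0, 0, 0.01], "twist": 0, "hand": 0.2}, {"translation": [0, 0, 0], "twist": 0, "hand": 0.2}])

```text
time: 9.8
tool_pos: [0.3892, -0.2022, 0.0491]
tool_rot: [0.001, 0.967, 0.254, 0.0]
contact_force: [-0.5, -0.2, -0.3]
gripper_width: 0.32
grasp_force: 59.2
```

Emit:
apply_moves(targets=[{"translation": [0, 0, 0.02], "twist": 0, "hand": 0.2}, {"translation": [0, 0, 0.015], "twist": 0, "hand": 0.2}, {"translation": [0, 0, 0], "twist": 0, "hand": 0.2}])

```text
time: 10.1
tool_pos: [0.3885, -0.2018, 0.0446]
tool_rot: [-0.0, 0.967, 0.254, -0.0]
contact_force: [0.5, 0.6, -1.3]
gripper_width: 0.316
grasp_force: 59.2
```

Emit:
apply_moves(targets=[{"translation": [0, 0, 0], "twist": 0, "hand": 0.4}, {"translation": [0, 0, 0], "twist": 0, "hand": 0.5}, {"translation": [0, 0, 0], "twist": 0, "hand": 0.55}, {"translation": [0, 0, -0.1], "twist": 0, "hand": 0.55}, {"translation": [0, 0, -0.4], "twist": 0, "hand": 0.55}, {"translation": [0, 0, -0.4], "twist": 0, "hand": 1}, {"translation": [0, 0, 0], "twist": 0, "hand": 1}])

```text
time: 10.8
tool_pos: [0.3921, -0.2045, 0.1422]
tool_rot: [0.005, 0.967, 0.254, 0.004]
contact_force: [0.6, -0.4, 0.7]
gripper_width: 0.865
grasp_force: 0.0
```

```bash
python3 - <<'E'
from h import *
for cam in ['wrist','top','side']:
    grab_frame(cam)
    for q in ['heat_sink','battery']: print(cam,q,[(np.round(x['point'],4).tolist(),round(x['score'],2)) for x in recognise(cam,q)[:1]])
    r=regions_of(cam,'heat_sink')
    if r: 
        v,u=np.nonzero(r[0]['pixels']);rc=cv2.minAreaRect((at_z(cam,np.c_[u,v],.027)[:,:2]*1000).astype(np.float32));print(rc,r[0]['score'])
# battery grip pose: tool square with pack. pack pose two candidates
o=np.array([.584,.0041]);a=.813
print(tool()[0],np.degrees(tool()[2]),state()['time'])
g=np.array([.4885,-.0655]); 
plan([g[0],g[1],.110],np.radians(49.9),1)
E
```

```text
wrist heat_sink [([0.3918, -0.2046, 0.0216], 0.6)]
wrist battery [([0.463, -0.0785, 0.0367], 0.91)]
((387.4903869628906, -194.81695556640625), (42.554420471191406, 28.756301879882812), 29.39872932434082) 0.93
top heat_sink [([0.3572, -0.1948, 0.0039], 0.71)]
top battery [([0.4917, -0.0701, 0.036], 0.74)]
((549.445556640625, -23.84271240234375), (186.70370483398438, 95.77860260009766), 46.229427337646484) 0.65
side heat_sink [([0.3854, -0.1966, 0.0196], 0.72)]
side battery [([0.4848, -0.05, 0.037], 0.88)]
((384.8692626953125, -181.85855102539062), (46.20372772216797, 66.46717071533203), 26.06671142578125) 0.66
[ 0.38845601 -0.20172966  0.13430307] 29.37932775610372 11.4
{"translation":[0.385, -0.174, 0.061],"twist":-0.895,"hand":1},{"translation":[0.399, -0.139, 0.061],"twist":-0.896,"hand":1},{"translation":[0.41, -0.103, 0.061],"twist":-0.895,"hand":1},{"translation":[0.417, -0.065, 0.06],"twist":-0.896,"hand":1},[ 0.48850212 -0.06555114  0.11000307] 0.8709660013665675
```

Emit:
apply_moves(targets=[{"translation": [0.385, -0.175, 0.06], "twist": -0.9, "hand": 0.92}, {"translation": [0.4, -0.14, 0.06], "twist": -0.9, "hand": 0.92}, {"translation": [0.41, -0.105, 0.06], "twist": -0.9, "hand": 0.92}, {"translation": [0.415, -0.065, 0.06], "twist": -0.9, "hand": 0.92}, {"translation": [0, 0, 0], "twist": 0, "hand": 0.92}, {"translation": [0, 0, 0], "twist": 0, "hand": 0.92}])

```text
time: 12.0
tool_pos: [0.4883, -0.0647, 0.1104]
tool_rot: [-0.0, 0.906, 0.423, -0.001]
contact_force: [-0.6, -0.6, 0.5]
gripper_width: 0.925
grasp_force: 0.0
```

```bash
python3 - <<'E'
from h import *
s=state();p,M,y=tool();print(p,np.degrees(y),s['time'],s['gripper_width'],s['contact_force'])
im=save('wrist','w4.png');cv2.imwrite('pics/w4.png',im[:,:,::-1])
for q in ['battery']:
    r=regions_of('wrist',q)
    for a in r[:2]:
        m=a['pixels'];v,u=np.nonzero(m);print(a['score'],m.sum(),cv2.minAreaRect((at_z('wrist',np.c_[u,v],.034)[:,:2]*1000).astype(np.float32)))
c,sn=np.cos(np.radians(49.9)),np.sin(np.radians(49.9))
for b in ([.4894,-.0649],[.4871,-.0666]): print(proj('wrist',[(b[0]+c*x-sn*yy,b[1]+sn*x+c*yy,.034) for x,yy in [(.036,.03),(.036,-.03),(-.036,-.03),(-.036,.03)]]).round(0).tolist())
E
```

```text
[ 0.48832951 -0.06471317  0.11036739] 50.10514489930215 12.0 0.9252346698795615 [-0.60003312 -0.59181269  0.53363005]
0.98 15898 ((489.60467529296875, -64.6727523803711), (73.89535522460938, 59.40354919433594), 49.85002899169922)
0.18 43618 ((534.8003540039062, -36.24635314941406), (139.0954132080078, 88.57748413085938), 46.662757873535156)
[[264.0, 192.0], [389.0, 193.0], [382.0, 325.0], [270.0, 325.0]]
[[263.0, 198.0], [387.0, 198.0], [380.0, 330.0], [269.0, 330.0]]
```

View pics/w4.png

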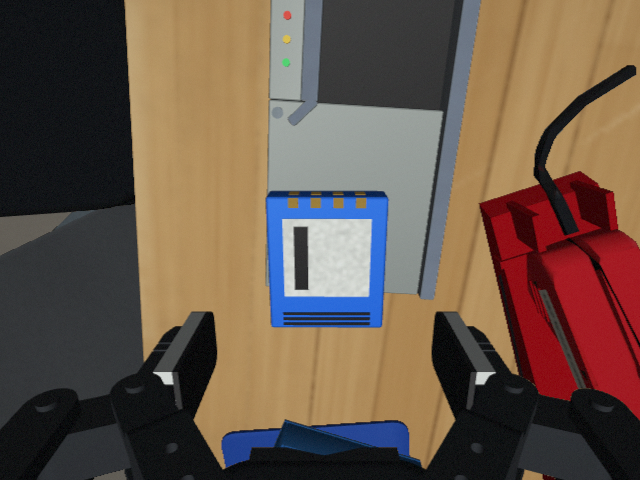

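Emit:
apply_moves(targets=[{"translation": [0, 0, 0.3], "twist": 0, "hand": 0.92}, {"translation": [0, 0, 0.25], "twist": 0, "hand": 0.92}, {"translation": [0, 0, 0.08], "twist": 0, "hand": 0.92}, {"translation": [0, 0, 0.03], "twist": 0, "hand": 0.92}, {"translation": [0, 0, 0], "twist": 0, "hand": 0.92}])

```text
time: 12.6
tool_pos: [0.4885, -0.0661, 0.0454]
tool_rot: [0.0, 0.907, 0.422, 0.0]
contact_force: [-0.6, -0.7, 0.0]
gripper_width: 0.919
grasp_force: 0.0
```

Emit:
apply_moves(targets=[{"translation": [0, 0, 0], "twist": 0, "hand": 0.8}, {"translation": [0, 0, 0], "twist": 0, "hand": 0.7}, {"translation": [0, 0, 0], "twist": 0, "hand": 0.6}, {"translation": [0, 0, 0], "twist": 0, "hand": 0.6}])

```text
time: 13.0
tool_pos: [0.4894, -0.0658, 0.0469]
tool_rot: [0.001, 0.906, 0.423, 0.001]
contact_force: [-3.2, -0.2, 7.6]
gripper_width: 0.673
grasp_force: 63.3
```

Emit:
apply_moves(targets=[{"translation": [0, 0, -0.01], "twist": 0.3, "hand": 0.6}, {"translation": [0, 0, 0], "twist": 0.31, "hand": 0.6}, {"translation": [0, 0, 0], "twist": 0, "hand": 0.6}])

```text
time: 13.3
tool_pos: [0.4892, -0.0655, 0.0469]
tool_rot: [0.001, 0.919, 0.395, 0.001]
contact_force: [-0.7, -0.4, 4.1]
gripper_width: 0.674
grasp_force: 64.7
```

```bash
cat >> h.py <<'E'
O=np.array([.584,.0041]);A=.813
def cr(p=None):
    if p is None: p=np.mean([state()['tool_pos'] for _ in range(5)],0)
    c,s=np.cos(A),np.sin(A);d=p[:2]-O;return np.round([1e3*(c*d[0]+s*d[1]),1e3*(c*d[1]-s*d[0]),1e3*p[2]],1)
def fc():
    f=state()['contact_force'];c,s=np.cos(A),np.sin(A);return np.round([c*f[0]+s*f[1],c*f[1]-s*f[0],f[2]],1)
E
python3 -c "
from h import *
print(cr(),fc(),np.degrees(tool()[2]),state()['time'])
c,s=np.cos(A),np.sin(A)
for x,y in [(-90,0),(-38,0)]: print(O+np.array([c*x-s*y,s*x+c*y])/1e3)"
```

```text
[-115.8   21.    46.9] [-0.8  0.2  4.1] 46.47313029524044 13.3
[ 0.52214098 -0.06127172]
[ 0.55788175 -0.02350139]
```

Emit:
apply_moves(targets=[{"translation": [0.05, 0.03, -0.015], "twist": 0, "hand": 0.6}, {"translation": [0.08, 0.06, 0], "twist": 0, "hand": 0.6}, {"translation": [0.08, 0.06, 0], "twist": 0, "hand": 0.6}, {"translation": [0.05, 0.03, 0], "twist": 0, "hand": 0.6}, {"translation": [0, 0, 0], "twist": 0, "hand": 0.6}])

```text
time: 13.8
tool_pos: [0.5202, -0.0586, 0.047]
tool_rot: [-0.0, 0.919, 0.395, 0.0]
contact_force: [-0.1, -0.2, -1.7]
gripper_width: 0.671
grasp_force: 64.3
```

```bash
python3 -c "
from h import *
print(cr(),fc(),np.degrees(tool()[2]),state()['time'])"
```

```text
[-89.4   3.2  47. ] [-0.2 -0.  -1.7] 46.55138037896071 13.8
```

Emit:
apply_moves(targets=[{"translation": [0, 0.03, 0], "twist": 0, "hand": 0.6}, {"translation": [0, 0, 0], "twist": 0, "hand": 0.6}])

```text
time: 14.0
tool_pos: [0.5215, -0.0612, 0.0471]
tool_rot: [0.0, 0.919, 0.395, -0.0]
contact_force: [-0.2, -0.5, -2.3]
gripper_width: 0.669
grasp_force: 64.3
```

Emit:
apply_moves(targets=[{"translation": [0, 0.015, 0], "twist": 0, "hand": 0.6}, {"translation": [0, 0, 0], "twist": 0, "hand": 0.6}])

```text
time: 14.2
tool_pos: [0.5224, -0.0623, 0.0472]
tool_rot: [0.0, 0.919, 0.395, -0.0]
contact_force: [0.2, -0.8, -1.9]
gripper_width: 0.677
grasp_force: 64.2
```

```bash
python3 -c "
from h import *
print(cr(),fc(),np.degrees(tool()[2]),state()['time'])"
```

```text
[-90.5  -0.9  47.2] [-0.4 -0.7 -1.9] 46.496341666136274 14.2
```

Emit:
apply_moves(targets=[{"translation": [0, 0.015, 0], "twist": 0, "hand": 0.6}, {"translation": [0, 0, 0], "twist": 0, "hand": 0.6}])

```text
time: 14.4
tool_pos: [0.5231, -0.0629, 0.047]
tool_rot: [-0.001, 0.919, 0.395, -0.001]
contact_force: [-2.5, 1.6, -1.2]
gripper_width: 0.671
grasp_force: 64.5
```

Emit:
apply_moves(targets=[{"translation": [0, 0.015, 0], "twist": 0, "hand": 0.6}, {"translation": [0, 0, 0], "twist": 0, "hand": 0.6}])

```text
time: 14.6
tool_pos: [0.5232, -0.063, 0.0471]
tool_rot: [-0.002, 0.919, 0.395, -0.002]
contact_force: [-7.5, 4.3, 4.8]
gripper_width: 0.673
grasp_force: 65.1
```

```bash
python3 -c "
from h import *
print(cr(),fc(),np.degrees(tool()[2]),state()['time'])"
```

```text
[-90.5  -2.   47.1] [-2.1  8.4  4.8] 46.5146764293976 14.6
```

Emit:
apply_moves(targets=[{"translation": [0, -0.03, 0], "twist": 0, "hand": 0.6}, {"translation": [0.1, 0, 0.005], "twist": 0, "hand": 0.6}, {"translation": [0.15, 0, 0], "twist": 0, "hand": 0.6}, {"translation": [0.15, 0, 0], "twist": 0, "hand": 0.6}, {"translation": [0.1, 0, 0], "twist": 0, "hand": 0.6}, {"translation": [0, 0, 0], "twist": 0, "hand": 0.6}])

```text
time: 15.2
tool_pos: [0.5584, -0.0244, 0.047]
tool_rot: [0.0, 0.918, 0.396, 0.001]
contact_force: [1.0, 1.8, 1.4]
gripper_width: 0.674
grasp_force: 64.6
```

```bash
python3 -c "
from h import *
print(cr(),fc(),np.degrees(tool()[2]),state()['time'])"
```

```text
[-38.3  -1.   47. ] [1.9 0.5 1.4] 46.62711072544367 15.2
```

Emit:
apply_moves(targets=[{"translation": [0, 0, 0], "twist": 0, "hand": 0.75}, {"translation": [0, 0, 0], "twist": 0, "hand": 0.85}, {"translation": [0, 0, -0.05], "twist": 0, "hand": 0.85}, {"translation": [0, 0, -0.35], "twist": 0, "hand": 0.85}, {"translation": [-0.3, 0, -0.1], "twist": 0, "hand": 0.3}, {"translation": [-0.35, 0, 0], "twist": 0, "hand": 0.3}, {"translation": [0, 0, 0], "twist": 0, "hand": 0.3}, {"translation": [0, 0, 0], "twist": 0, "hand": 0.3}])

```text
time: 16.0
tool_pos: [0.512, -0.0734, 0.0973]
tool_rot: [0.0, 0.919, 0.394, 0.0]
contact_force: [-0.7, -0.2, -0.1]
gripper_width: 0.299
grasp_force: 0.0
```

```bash
python3 - <<'E'
from h import *
print(cr(),fc(),np.degrees(tool()[2]),state()['time'],state()['gripper_width'])
for cam in ['wrist','top']:
    im=grab_frame(cam)
    if cam=='wrist': cv2.imwrite('pics/w5.png',im[:,:,::-1])
    r=regions_of(cam,'battery')
    if r:
        v,u=np.nonzero(r[0]['pixels']);rc=cv2.minAreaRect((at_z(cam,np.c_[u,v],.034)[:,:2]*1000).astype(np.float32));print(cam,r[0]['score'],rc,cr(np.array([*rc[0],34])/1e3))
        print([cr(np.array([*x,34])/1e3).tolist()[:2] for x in cv2.boxPoints(rc)])
E
```

```text
[-105.8   -1.    97.3] [-0.6  0.3 -0.1] 46.41096967498308 16.0 0.2992976012995553
wrist 0.97 ((557.6400146484375, -23.298629760742188), (70.85932922363281, 59.59966278076172), 46.801631927490234) [-38.    0.3  34. ]
[[-73.6, 30.0], [-73.3, -29.6], [-2.5, -29.3], [-2.7, 30.3]]
top 0.76 ((536.4708251953125, -25.538442611694336), (36.41986846923828, 40.09377670288086), 72.6947021484375) [-54.2  14.2  34. ]
[[-79.4, 24.1], [-61.7, -11.9], [-29.0, 4.2], [-46.7, 40.2]]
```

Emit:
apply_moves(targets=[{"translation": [0, 0, 0.25], "twist": 0, "hand": 0.3}, {"translation": [0, 0, 0.25], "twist": 0, "hand": 0.3}, {"translation": [0, 0, 0.05], "twist": 0, "hand": 0.3}, {"translation": [0, 0, 0], "twist": 0, "hand": 0.3}])

```text
time: 16.6
tool_pos: [0.5119, -0.0723, 0.0412]
tool_rot: [-0.001, 0.919, 0.395, -0.001]
contact_force: [-0.3, -0.7, 0.4]
gripper_width: 0.298
grasp_force: 0.0
```

```bash
python3 -c "
from h import *
print(cr(),fc(),np.degrees(tool()[2]),state()['time'])"
```

```text
[-1.05e+02 -1.00e-01  4.12e+01] [-0.7 -0.2  0.4] 46.56053923667512 16.6
```

Emit:
apply_moves(targets=[{"translation": [0.12, 0, 0], "twist": 0, "hand": 0.3}, {"translation": [0.06, 0, 0], "twist": 0, "hand": 0.3}, {"translation": [0.05, 0, 0], "twist": 0, "hand": 0.3}, {"translation": [0.05, 0, 0], "twist": 0, "hand": 0.3}, {"translation": [0.05, 0, 0], "twist": 0, "hand": 0.3}, {"translation": [0.05, 0, 0], "twist": 0, "hand": 0.3}, {"translation": [0, 0, 0], "twist": 0, "hand": 0.3}])

```text
time: 17.3
tool_pos: [0.539, -0.0447, 0.0419]
tool_rot: [-0.0, 0.919, 0.395, 0.001]
contact_force: [-1.0, -0.1, 0.6]
gripper_width: 0.302
grasp_force: 0.0
```

```bash
python3 - <<'E'
from h import *
print(cr(),fc(),np.degrees(tool()[2]),state()['time'])
im=grab_frame('wrist');cv2.imwrite('pics/w6.png',im[:,:,::-1])
r=regions_of('wrist','battery')
v,u=np.nonzero(r[0]['pixels']);rc=cv2.minAreaRect((at_z('wrist',np.c_[u,v],.034)[:,:2]*1000).astype(np.float32));print([cr(np.array([*x,34])/1e3).tolist()[:2] for x in cv2.boxPoints(rc)],r[0]['score'])
E
```

```text
[-66.4  -0.9  41.9] [-0.7  0.7  0.6] 46.52673725468708 17.3
[[-54.1, 30.2], [-53.7, -29.7], [16.9, -29.2], [16.5, 30.7]] 0.66
```

Emit:
apply_moves(targets=[{"translation": [0.05, 0, 0], "twist": 0, "hand": 0.3}, {"translation": [0.05, 0, 0], "twist": 0, "hand": 0.3}, {"translation": [0.03, 0, 0], "twist": 0, "hand": 0.3}, {"translation": [0, 0, 0], "twist": 0, "hand": 0.3}])

```text
time: 17.8
tool_pos: [0.5477, -0.0355, 0.0418]
tool_rot: [-0.0, 0.919, 0.395, 0.0]
contact_force: [-0.3, -0.6, 0.8]
gripper_width: 0.299
grasp_force: 0.0
```

```bash
python3 - <<'E'
from h import *
print(cr(),fc(),np.degrees(tool()[2]),state()['time'])
im=grab_frame('wrist')
for g,b in [('w7',im)]: cv2.imwrite('pics/%s.png'%g,b[:,:,::-1])
r=regions_of('wrist','battery')
v,u=np.nonzero(r[0]['pixels']);rc=cv2.minAreaRect((at_z('wrist',np.c_[u,v],.03)[:,:2]*1000).astype(np.float32));print([cr(np.array([*x,34])/1e3).tolist()[:2] for x in cv2.boxPoints(rc)],r[0]['score'])
E
```

```text
[-53.7  -0.8  41.8] [-0.6 -0.2  0.8] 46.53330867174155 17.8
[[-43.2, 30.3], [-43.3, -30.6], [29.4, -30.7], [29.4, 30.2]] 0.68
```

Emit:
apply_moves(targets=[{"translation": [0.02, 0, 0], "twist": 0, "hand": 0.3}, {"translation": [0.02, 0, 0], "twist": 0, "hand": 0.3}, {"translation": [0, 0, 0], "twist": 0, "hand": 0.3}])

```text
time: 18.2
tool_pos: [0.5501, -0.0329, 0.0418]
tool_rot: [-0.0, 0.919, 0.395, 0.0]
contact_force: [-0.2, 0.3, 0.1]
gripper_width: 0.303
grasp_force: 0.1
```

Emit:
apply_moves(targets=[{"translation": [0.02, 0, 0], "twist": 0, "hand": 0.3}, {"translation": [0, 0, 0], "twist": 0, "hand": 0.3}])

```text
time: 18.4
tool_pos: [0.5513, -0.0316, 0.0416]
tool_rot: [0.0, 0.919, 0.395, -0.0]
contact_force: [-0.9, -0.7, 0.1]
gripper_width: 0.303
grasp_force: 0.8
```

```bash
python3 - <<'E'
from h import *
print(cr(),fc(),np.degrees(tool()[2]),state()['time'])
im=grab_frame('wrist')
for g,b in [('w8',im)]: cv2.imwrite('pics/%s.png'%g,b[:,:,::-1])
r=regions_of('wrist','battery')
v,u=np.nonzero(r[0]['pixels']);rc=cv2.minAreaRect((at_z('wrist',np.c_[u,v],.03)[:,:2]*1000).astype(np.float32));print([cr(np.array([*x,34])/1e3).tolist()[:2] for x in cv2.boxPoints(rc)],r[0]['score'])
E
```

```text
[-48.4  -0.8  41.6] [-1.1  0.2  0.1] 46.52356019600526 18.4
[[-37.5, 30.3], [-37.6, -30.2], [34.3, -30.3], [34.4, 30.2]] 0.72
```

Emit:
apply_moves(targets=[{"translation": [0.015, 0, 0], "twist": 0, "hand": 0.3}, {"translation": [0, 0, 0], "twist": 0, "hand": 0.3}])

```text
time: 18.7
tool_pos: [0.5522, -0.0306, 0.0416]
tool_rot: [0.0, 0.919, 0.395, -0.001]
contact_force: [-1.2, -2.2, -0.7]
gripper_width: 0.3
grasp_force: 1.6
```

Emit:
apply_moves(targets=[{"translation": [0.015, 0, 0], "twist": 0, "hand": 0.3}, {"translation": [0, 0, 0], "twist": 0, "hand": 0.3}])

```text
time: 18.9
tool_pos: [0.5529, -0.0298, 0.0414]
tool_rot: [0.0, 0.919, 0.395, -0.001]
contact_force: [-3.3, -4.2, -0.2]
gripper_width: 0.301
grasp_force: 2.7
```

```bash
python3 - <<'E'
from h import *
print(cr(),fc(),np.degrees(tool()[2]),state()['time'])
im=grab_frame('wrist')
for g,b in [('w9',im)]: cv2.imwrite('pics/%s.png'%g,b[:,:,::-1])
r=regions_of('wrist','battery')
v,u=np.nonzero(r[0]['pixels']);rc=cv2.minAreaRect((at_z('wrist',np.c_[u,v],.03)[:,:2]*1000).astype(np.float32));print([cr(np.array([*x,34])/1e3).tolist()[:2] for x in cv2.boxPoints(rc)],r[0]['score'])
E
```

```text
[-46.   -0.7  41.4] [-5.3 -0.5 -0.2] 46.53034178503785 18.9
[[-35.4, 30.3], [-35.5, -30.2], [36.4, -30.2], [36.5, 30.2]] 0.91
```

Emit:
apply_moves(targets=[{"translation": [0.01, 0, 0], "twist": 0, "hand": 0.3}, {"translation": [0, 0, 0], "twist": 0, "hand": 0.3}, {"translation": [0, 0, 0], "twist": 0, "hand": 0.3}])

```text
time: 19.3
tool_pos: [0.553, -0.0297, 0.0412]
tool_rot: [0.0, 0.919, 0.395, -0.002]
contact_force: [-4.9, -6.4, -0.6]
gripper_width: 0.303
grasp_force: 4.0
```

```bash
python3 - <<'E'
from h import *
print(cr(),fc(),np.degrees(tool()[2]),state()['time'])
w=grab_frame('wrist'); s=grab_frame('side')
u,v=proj('side',[[.584,.004,.02]])[0].astype(int)
a=cv2.resize(w[120:360,200:450],(500,480),interpolation=cv2.INTER_CUBIC); b=cv2.resize(s[v-40:v+40,u-60:u+60],(300,200),interpolation=cv2.INTER_CUBIC)
c=np.zeros((480,800,3),np.uint8);c[:,:500]=a;c[:200,500:]=b;cv2.imwrite('pics/f1.png',c[:,:,::-1])
q=lambda P:proj('wrist',[np.r_[O+np.array([np.cos(A)*x-np.sin(A)*y,np.sin(A)*x+np.cos(A)*y])/1e3,z/1e3] for x,y,z in P]).round(1).tolist()
print('flat tail',q([(-35,30,24),(-35,-30,24)]),'up tail',q([(-36.5,30,34),(-36.5,-30,34)]))
E
```

```text
[-45.9  -0.7  41.2] [-8.1 -0.8 -0.6] 46.53633226570559 19.3
flat tail [[241.3, 298.8], [405.9, 298.8]] up tail [[236.0, 316.0], [411.1, 316.0]]
```

View pics/f1.png

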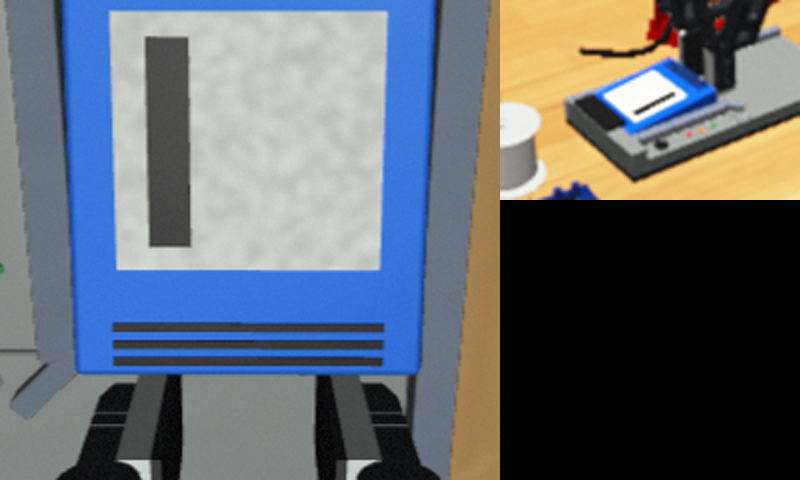

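Emit:
apply_moves(targets=[{"translation": [0, 0, 0.01], "twist": 0, "hand": 0.3}, {"translation": [-0.01, 0, 0.005], "twist": 0, "hand": 0.3}, {"translation": [0, 0, 0], "twist": 0, "hand": 0.3}])

```text
time: 19.7
tool_pos: [0.5529, -0.0298, 0.04]
tool_rot: [0.0, 0.919, 0.395, -0.001]
contact_force: [-4.7, -4.7, -0.5]
gripper_width: 0.299
grasp_force: 2.7
```

```bash
cat > tail.py <<'E'
from h import *
print(cr(),fc(),np.degrees(tool()[2]),state()['time'])
w=grab_frame('wrist'); m=regions_of('wrist','battery')[0]['pixels']
q=lambda P:proj('wrist',[np.r_[O+np.array([np.cos(A)*x-np.sin(A)*y,np.sin(A)*x+np.cos(A)*y])/1e3,z/1e3] for x,y,z in P]).round(1).tolist()
for x,z in [(-35,24),(-35.5,29),(-36.5,34)]: print(z,q([(x,30,z),(x,-30,z)]))
# lowest blue rows and widths near tail
hsv=cv2.cvtColor(w,cv2.COLOR_RGB2HSV); b=cv2.inRange(hsv,(100,120,60),(125,255,255))&(m.astype(np.uint8)*255)
for v in range(285,330,3):
    u=np.nonzero(b[v])[0]
    if len(u): print(v,u.min(),u.max(),len(u))
E
python3 tail.py
```

```text
[-46.   -0.7  40. ] [-6.6  0.2 -0.5] 46.514406767546824 19.7
24 [[240.5, 300.0], [406.4, 299.9]]
29 [[237.9, 307.8], [409.0, 307.7]]
34 [[235.2, 317.4], [411.6, 317.3]]
285 237 410 39
288 237 410 174
291 237 410 40
294 237 410 40
297 237 409 173
300 237 409 39
303 237 409 173
306 239 408 170
```

Emit:
apply_moves(targets=[{"translation": [-0.03, 0, 0], "twist": 0, "hand": 0.3}, {"translation": [-0.03, 0, 0], "twist": 0, "hand": 0.3}, {"translation": [0, 0, 0], "twist": 0, "hand": 0.3}, {"translation": [0, 0, 0], "twist": 0, "hand": 0.3}])

```text
time: 20.2
tool_pos: [0.5498, -0.0336, 0.0407]
tool_rot: [0.0, 0.919, 0.395, 0.001]
contact_force: [-0.2, -0.5, -0.1]
gripper_width: 0.302
grasp_force: 0.0
```

```bash
python3 tail.py
```

```text
[-50.8  -1.1  40.7] [-0.5 -0.2 -0.1] 46.50340354523917 20.2
24 [[239.2, 287.0], [406.1, 286.8]]
29 [[236.5, 294.4], [408.7, 294.2]]
34 [[233.8, 303.6], [411.4, 303.4]]
285 240 405 37
288 240 404 165
291 242 399 144
```

Emit:
apply_moves(targets=[{"translation": [-0.02, 0, -0.1], "twist": 0, "hand": 0.3}, {"translation": [0, 0, -0.15], "twist": 0, "hand": 0.3}, {"translation": [0.25, 0, 0], "twist": 0, "hand": 0.3}, {"translation": [0, 0, 0.1], "twist": 0, "hand": 0.3}, {"translation": [0, 0, 0.05], "twist": 0, "hand": 0.3}, {"translation": [0, 0, 0.03], "twist": 0, "hand": 0.3}, {"translation": [0, 0, 0], "twist": 0, "hand": 0.3}])

```text
time: 21.0
tool_pos: [0.5642, -0.0173, 0.0464]
tool_rot: [-0.0, 0.919, 0.395, -0.001]
contact_force: [-0.6, -0.9, -0.5]
gripper_width: 0.3
grasp_force: 0.0
```

Emit:
apply_moves(targets=[{"translation": [0, 0, 0.02], "twist": 0, "hand": 0.3}, {"translation": [0, 0, 0], "twist": 0, "hand": 0.3}])

```text
time: 21.2
tool_pos: [0.5651, -0.0173, 0.0459]
tool_rot: [-0.0, 0.919, 0.395, -0.0]
contact_force: [-2.3, -0.4, 5.0]
gripper_width: 0.303
grasp_force: 2.2
```

```bash
python3 -c "
from h import *
print(cr(),fc(),state()['time'])"
```

```text
[-28.6  -1.   45.9] [-1.8  1.4  5. ] 21.2
```

Emit:
apply_moves(targets=[{"translation": [0, 0, 0.03], "twist": 0, "hand": 0.3}, {"translation": [0, 0, 0], "twist": 0, "hand": 0.3}])

```text
time: 21.4
tool_pos: [0.5652, -0.0174, 0.0458]
tool_rot: [-0.0, 0.919, 0.395, -0.001]
contact_force: [-12.7, 0.6, 22.2]
gripper_width: 0.303
grasp_force: 11.3
```

Emit:
apply_moves(targets=[{"translation": [0, 0, -0.1], "twist": 0, "hand": 0.3}, {"translation": [0, 0, -0.4], "twist": 0, "hand": 0.3}, {"translation": [-0.3, 0, -0.4], "twist": 0, "hand": 0.3}, {"translation": [-0.3, 0, -0.4], "twist": 0, "hand": 0.3}, {"translation": [0, 0, 0], "twist": 0, "hand": 0.3}, {"translation": [0, 0, 0], "twist": 0, "hand": 0.3}])

```text
time: 22.0
tool_pos: [0.5244, -0.0612, 0.1738]
tool_rot: [0.001, 0.919, 0.394, 0.001]
contact_force: [0.1, 0.3, -0.6]
gripper_width: 0.3
grasp_force: 0.0
```

```bash
python3 - <<'E'
from h import *
print(cr(),fc(),state()['time'])
for cam in ['wrist','top']:
    im=grab_frame(cam)
    for n in ['battery','heat_sink','flux_bottle','solder_spool','circuit_board']:
        r=regions_of(cam,n)
        if not r: continue
        z={'battery':.024,'heat_sink':.027}.get(n,.02)
        v,u=np.nonzero(r[0]['pixels']);rc=cv2.minAreaRect((at_z(cam,np.c_[u,v],z)[:,:2]*1000).astype(np.float32));print(cam,n,round(r[0]['score'],2),np.round(rc[0],1),np.round(rc[1],1),round(rc[2],1))
        if n=='battery':print([cr(np.array([*x,34])/1e3).tolist()[:2] for x in cv2.boxPoints(rc)])
    if cam=='wrist':
        # lamps: mean colours near panel
        for x in np.arange(-32,34,4):
            W=np.r_[O+np.array([np.cos(A)*x-np.sin(A)*47,np.sin(A)*x+np.cos(A)*47])/1e3,.018]; a,b=proj(cam,[W])[0].round().astype(int); print(x,im[b-2:b+3,a-2:a+3].reshape(-1,3)[np.argmax(np.ptp(im[b-2:b+3,a-2:a+3].reshape(-1,3).astype(int),axis=1))].tolist(),end=' ')
E
```

```text
[-88.4  -1.6 173.8] [ 0.3  0.1 -0.6] 22.0
wrist battery 0.65 [580.7   4.2] [71.1 59.9] 46.5
[[-37.7, 32.5], [-37.8, -27.4], [33.3, -27.6], [33.4, 32.4]]
wrist heat_sink 0.89 [ 400.5 -187.4] [28.7 33.8] 29.8
wrist flux_bottle 0.72 [545.  -20.9] [183.   94.8] 46.8
wrist solder_spool 0.52 [580.8   5.1] [70.8 59.5] 46.7
-32 [170, 180, 174] -28 [170, 179, 174] -24 [171, 181, 174] -20 [82, 219, 118] -16 [170, 179, 173] -12 [229, 192, 76] -8 [227, 193, 85] -4 [175, 184, 179] 0 [228, 80, 71] 4 [172, 181, 177] 8 [172, 181, 176] 12 [175, 183, 179] 16 [172, 180, 174] 20 [83, 84, 81] 24 [171, 177, 173] 28 [172, 181, 175] 32 [176, 185, 178] top battery 0.72 [573.7  -1.9] [37.8 59.3] 87.0
[[-45.1, 13.6], [-6.6, -31.5], [22.2, -7.0], [-16.3, 38.2]]
top heat_sink 0.68 [ 388.3 -201.9] [38.5 29. ] 29.6
top flux_bottle 0.64 [733.8  23.5] [15.9 36.1] 67.2
top solder_spool 0.89 [667.7  77.2] [53. 60.] 88.4
top circuit_board 0.9 [603.3 111.7] [42.7 53.9] 42.4
```

```bash
python3 -c "
from plant import *
print(job_done())"
```

```text
the job is handed in; nothing more can be done
None
```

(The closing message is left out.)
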